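# Close the battery bay of a bench instrument

## Task

Close the battery bay of the grey instrument case: take the loose grey cover by its black fin, hook its narrow lower lip under the steel ledge at the low edge of the bay while the other edge is still raised, and swing that edge down until the cover lies flat in its seat. Then slide the bolt on the right-hand rim fully home over the cover, and leave the other things on the bench where they are.

Things in the scene. Friction and masses are not known exactly. Their poses are not given: they have to be found in the camera images.
- cover: Loose grey painted metal cover, 0.11 to 0.23 kg, flat on the bench at the start, fin up. Origin: centre of its underside; x to its upper edge, y left, z to the fin side. Plate x -36 to +50, y -42 to +42 mm, 5 mm thick; at its lower edge a narrower, thinner lip goes on from x -36 to -50 mm (y -30 to +30, 3.5 mm thick), underside flush with the plate's.
- cover_lip (a point): Middle of the free end of the cover's lip, on its underside: at x = -50 mm, z = 0 of the cover.
- cover_fin (a point): Middle of the top of the cover's black grip fin, at x = -10 mm, z = 37 mm of the cover. The fin stands upright on the plate, 40 mm long in x (-30 to +10 mm), 12 mm thick in y and 32 mm high above the plate.
- bay: Battery bay in the sloped top of the fixed grey case (141 x 128 mm). Origin: centre of the seat plane, 62 mm above the bench; x up the slope to the rear head, y left, z out of the bay. It slopes down to the front by 0.14 rad. When shut the cover's frame coincides with this one, play 2 mm either way in x, 2.5 mm in y. Side rims rise to z = 6 mm at y = +-44.5 mm; case sides at y = +54 and -74 mm.
- bay_ledge (a point): Middle of the lower free edge of the steel ledge at the low end, at x = -40, z = 8 mm of the bay. The ledge is 5 mm thick, 100 mm long in y. Below it is a pocket 8 mm high: floor at z = 0 (same plane as the seat, solid as far as x = -26 mm), end wall at x = -52 mm; in a shut bay the last 10 mm of the lip lie in it.
- bay_head (a point): Middle of the top edge of the front face of the upright rear head, at x = +52, z = 45 mm of the bay. This face rises straight from the seat, so the cover cannot be lowered in flat or slid in: it goes in with its upper edge raised 25 to 35 degrees from the seat, lip first.
- bolt (a joint): Slide of the flat steel bolt on the right rim, m: 0 open (clear of the cover), 0.020 fully home, its tip 16 mm over the cover. It moves to the bay's +y, has about 2 N of friction and stays where it is left; starts at 0 to 0.003. Bolt 14 mm wide, 26 mm long, 7 to 12 mm above the seat plane, just above a shut cover; a cover that is not down blocks it.
- bolt_pin (a point): Centre of the top of the bolt's upright pin, 10 mm in diameter, 20 mm high above the bolt and free all round; at x = +26, z = 32.6 mm of the bay, y = -65 mm with the bolt open, -45 mm fully home.
- spray_can: Bystander: white spray can with a red cap, 65 mm in diameter, 206 mm tall, standing on the bench at the left. Origin: centre of its underside, z up.
- glass_jar: Bystander: open glass jar with rivets, 68 mm in diameter, 92 mm tall, standing on the bench at the left. Origin: centre of its underside, z up.
- hex_bolt: Bystander: dark loose hexagon bolt lying on the bench, 22 x 56 x 20 mm, to the left of the case. Origin: centre of its underside. Just beyond it stands the fixed dark green drawer cabinet, 235 mm high, between the cover's side and the case's: its front is 0.53 m ahead of the robot's base (world x) and it spans world y from -0.10 to +0.24 m; go round in front of it.
- pliers: Bystander: pliers with red handles lying on the bench in front of the drawer cabinet, 56 x 175 x 14 mm. Origin: centre of the underside.
- cold_chisel: Bystander: dark cold chisel lying on the bench in front of the drawer cabinet, 19 x 175 x 19 mm. Origin: centre of the underside.
- small_bush: Bystander: yellowish turned bush (thick ring), 36 mm in diameter, 10 mm high, lying on the bench to the right of the case. Origin: centre of the underside.
- rivet_tin: Bystander: brown tin with a rod stuck in it, 65 mm in diameter, 85 mm tall with the rod, standing on the rear bench behind the case. Origin: centre of the underside, z up.

How it is judged:
On the way, in this order (a step that is already met when the one before it is completed fails the run):
1. the cover's lip is under the ledge while its upper edge is still raised (by more than 9 degrees) (x of cover_lip in the frame of bay below -0.0415 m and z of cover_lip in the frame of bay between -0.004 and 0.008 m and z of cover in the frame of bay above 0.006 m and angle between the z axis of cover and the z axis of bay, either way round above 0.157 rad), for 0.1 s.
2. the cover is swung down and lies flat in its seat (x of cover_lip in the frame of bay below -0.046 m and z of cover in the frame of bay between -0.003 and 0.003 m and angle between the z axis of cover and the z axis of bay, either way round below 0.05 rad), for 0.2 s.
At the end, for the whole second after the job is handed in: The cover lies flat in its seat (within 3 mm in height and 3 degrees), its lip at least 6 mm under the ledge and fin outwards, the bolt is slid home over it (at least 16 of its 20 mm), and the cover is at rest (all of step 2 and value of joint bolt above 0.016 m and linear speed of cover below 0.02 m/s); the robot touches nothing.
It fails at once if one of the bystanders (spray can, glass jar, hexagon bolt, pliers, chisel, bush, tin) is pushed more than 30 mm away, or the can, jar or tin knocked over (distance of any of spray_can, glass_jar, hex_bolt, pliers, cold_chisel, small_bush, rivet_tin from where it was at the start of the episode above 0.03 m or angle between any of spray_can, glass_jar, rivet_tin's own z axis and vertical above 0.5 rad).
It also fails if it takes over 61 s, if anything falls off the work surface, if the arm or the gripper's body presses on something with over 40 N, if the wrist force passes 120 N, or if a joint passes its speed limit or range.

## Robot

A 6-joint arm with a two-finger parallel gripper is mounted at the origin on a cart in front of the work surface, level with it; the furniture and walls round the work are solid. World frame = base frame: x ahead of the robot, y to its left, z up, the work surface at z = 0. Lengths are in m, angles in rad, forces in N, time in s.
With the tool pointing down it reaches from about 0.35 to 0.775 m from the base axis. Payload 5.5 kg.
Tool frame: the origin (TCP) lies midway between the tips of the shut fingers; the grasp point (between the pads) lies 19 mm behind it; z points along the fingers, y is the line along which they close (so a half turn about z gives the same grasp; the last joint's range is limited). The gripper opens to 85 mm and grips with 20 to 120 N. Pads are 22 mm wide; open, the fingers measure 114 mm over their backs; the gripper's body (76 mm by 85 mm) begins 54 mm behind the grasp point. The pads swing forward as they close: fully open they stand 13 mm farther back than shut.
Start: joints at [-1.416, 0.313, 0.046, 1.304, 0, 1.431], TCP at [0.167, -0.55, 0.231] pointing down, gripper open.
Joint ranges: [-2.76, 2.76], [-0.86, 1.69], [-1.03, 1.26], [-2.2, 2.34], [-1.47, 1.5], [-3.14, 3.14]. Speed limits (rad/s): [2.57, 2.57, 3.14, 3.14, 3.14, 3.14].

## Interface

Orientations are given as a unit quaternion [w, x, y, z].
In Python, from workcell import env gives the robot as it stands.
- The arm moves only by the tool move_arm, never from a script. Its argument "targets" is a list of rows, each a list of 3 entries, a list of its own where there are three numbers: the shift along the tool's x, y, z in mm, then the turn, a rotation vector about the tool's x, y, z in units of 10 degrees (1.0 is 10 degrees), then the closure, from -1 (fully open) to 1 (shut). In form: [[[dx, dy, dz], [ax, ay, az], gripper], ...]. A call has 1 to 5 rows; each row is the pose to reach, as a shift and turn from the pose commanded when the call began, along the tool's axes at that moment; what a row does not reach only later rows make up. A row lasts 1/8 s, in which the tool goes at most 62.5 mm and 10.7 degrees, less where a joint would pass 70% of its speed; a pose out of reach is approached as far as the arm can. A call with a gripper value outside its range is refused whole. The fingers move at their own pace and stop on an object; "squeeze" is the grip in N (left out, the last holds). Time passes only in rows, so rows that repeat a pose let the fingers close. It gives the time, the measured TCP pose, the force, the opening and the grip force at its end, in the units of the state.
- env.get_state(): the state, without advancing time (a new reading comes with each control period).
- env.read_camera(name): name is "scene" or "top"; returns a dict with "pixels" (420x560x3 uint8, red, green, blue), "fovy" (degrees; the focal length in pixels is half the picture's height over the tangent of half this angle, whatever the lens; pixels are square), "cx", "cy" (the principal point, pixels), "extrinsics" (4x4, takes a point from world to camera coordinates). Camera axes: x right, y up, looking along -z (the intrinsics and any distortion apply to the point x, -y, -z); pixel columns grow to the right and rows downward; lengths in m; the calibration is good to about 2 mm. A picture is of the moment at which its call begins. There is no depth.
- env.hand_in(): hands the job in; it is judged then, once.
Trained networks look in a picture, given as the dict that the camera call returned (one of the last four; its "shot" number tells which), for a name from the list of things; names that differ only in an ending like _2 or _b are one class to them, and where a whole thing is asked for, a point or a joint stands for the part that bears it (a point fixed in the world has none). Each returns a list of dicts, best first, with "confidence" (0 to 1); they miss things now and then, are a little off and sometimes report something else, mostly with a low value. They report only what shows in the picture. A call takes as long as a camera call.
- env.spot_in(thing, picture): "centre" ([x, y, z] in m, in world coordinates, good to about 4 mm: the middle of the surface that is visible of it).
- env.regions_of(thing, picture): "mask" (420x560 bool, what is visible of it).
- env.landmark_of(thing, picture): "centre" ([x, y, z] in m, in world coordinates, good to about 4 mm: a listed point, or the origin of a listed thing).
The state is a dict: "clock": time; "joint_pos": joint angles; "qvel": joint speeds; "tau": joint torques, N m; "tcp_pos": TCP position; "orientation": TCP orientation; "wrist_force": force on the tool from outside, world axes, zero at the start; "ft_torque": the same for the moment, N m; "finger_gap": finger opening in m; "grip_force": force on a finger pad.
Only numpy, scipy, OpenCV 4.12 (cv2) and the standard library are available. Lean on these libraries where they do the work, as an engineer would, in place of code of your own. Each camera call takes 0.05 s, during which the arm holds its last target. There are 200 camera calls.

## Working session

There is one attempt and no reset: what is moved stays moved. The work goes in short steps, Python scripts to look and compute and a tool call to move; the robot and the scene stay as the last step left them, time stands still between calls to the robot, and variables do not carry over. Pictures are saved under pics/ and viewed, at most 10 in all, crops included, and the job is handed in when it is done.

Besides the shell and the picture viewer there is one more tool, called after "Emit:" by a JSON object that holds its "op" and its "data", one argument or row to a line. move_arm: Moves the arm, as the interface text tells. Its arguments: {"type":"object","properties":{"targets":{"type":"array","items":{"type":"array"}},"squeeze":{"type":"number"}},"required":["targets"]}

```bash
mkdir -p pics; ls; cat > h.py <<'E'
from workcell import env
import numpy as np, cv2
from scipy.spatial.transform import Rotation as R
np.set_printoptions(precision=4,suppress=True)
def rot(q): return R.from_quat([q[1],q[2],q[3],q[0]])
def look(n,name=None):
    p=env.read_camera(n)
    if name: cv2.imwrite('pics/'+name,p['pixels'][:,:,::-1])
    return p
E
python3 - <<'E'
from h import *
s=env.get_state(); print(s['clock'],s['tcp_pos'],s['orientation'],s['finger_gap'])
for n in('scene','top'):
    p=look(n,n+'0.png'); print(n,p['fovy'],p['cx'],p['cy'],p['extrinsics'],[k for k in p])
    for t in ['cover','cover_lip','cover_fin','bay','bay_ledge','bay_head','bolt_pin','hex_bolt','pliers','cold_chisel','small_bush','rivet_tin','spray_can','glass_jar']:
        print(t,[(np.array(d['centre']),round(d['confidence'],2)) for d in env.landmark_of(t,p)[:2]])
print(env.get_state()['clock'])
E
```

```text
pics
0.0 [ 0.167  -0.5497  0.2304] [-0.0009  0.9892  0.1469  0.    ] 0.08557067871907129
scene 44.07827022249789 280.18243938423643 220.52978592214097 [[ 0.6347 -0.7726  0.0161 -0.2966]
 [ 0.5551  0.4703  0.6861 -0.425 ]
 [-0.5376 -0.4265  0.7274 -1.8444]
 [ 0.      0.      0.      1.    ]] ['pixels', 'fovy', 'cx', 'cy', 'extrinsics', 'shot']
cover [(array([ 0.4528,  0.322 , -0.0009]), 0.59)]
cover_lip [(array([ 0.412 ,  0.2912, -0.0009]), 0.37)]
cover_fin [(array([0.4458, 0.3139, 0.0379]), 0.46)]
bay [(array([ 0.4687, -0.3242,  0.0644]), 0.8)]
bay_ledge [(array([ 0.4326, -0.3078,  0.0632]), 0.71)]
bay_head [(array([ 0.5089, -0.3477,  0.113 ]), 0.85)]
bolt_pin []
hex_bolt [(array([ 0.4956,  0.1089, -0.0049]), 0.73), (array([ 0.4993, -0.0834, -0.0018]), 0.59)]
pliers [(array([0.4292, 0.0777, 0.0003]), 0.71)]
cold_chisel [(array([ 0.494 ,  0.1087, -0.0005]), 0.64), (array([0.5292, 0.5722, 0.0026]), 0.63)]
small_bush [(array([0.4294, 0.5791, 0.0013]), 0.45), (array([ 0.4651, -0.3264,  0.0643]), 0.29)]
rivet_tin [(array([0.4291, 0.5797, 0.0013]), 0.74), (array([ 0.7173, -0.1959, -0.0002]
[... 759 characters left out ...]
[(array([ 0.5058, -0.3449,  0.116 ]), 0.98), (array([ 0.4701, -0.329 ,  0.0646]), 0.58)]
bolt_pin [(array([0.4315, 0.579 , 0.0015]), 0.47), (array([ 0.4558, -0.392 ,  0.0978]), 0.36)]
hex_bolt [(array([ 0.4329, -0.3007,  0.0664]), 0.61), (array([ 0.497 , -0.0822,  0.0011]), 0.52)]
pliers [(array([0.4273, 0.0808, 0.0024]), 0.65)]
cold_chisel [(array([ 0.4923,  0.1107, -0.0051]), 0.67), (array([ 0.5258,  0.5693, -0.0027]), 0.63)]
small_bush [(array([ 0.4033, -0.4326,  0.0012]), 0.44)]
rivet_tin [(array([ 0.7224, -0.2017, -0.0002]), 0.64)]
spray_can [(array([ 0.494 ,  0.1111, -0.0023]), 0.67), (array([ 0.528 ,  0.5715, -0.0019]), 0.66)]
glass_jar [(array([ 0.4321,  0.5797, -0.0001]), 0.56)]
1.5
```

View pics/scene0.png

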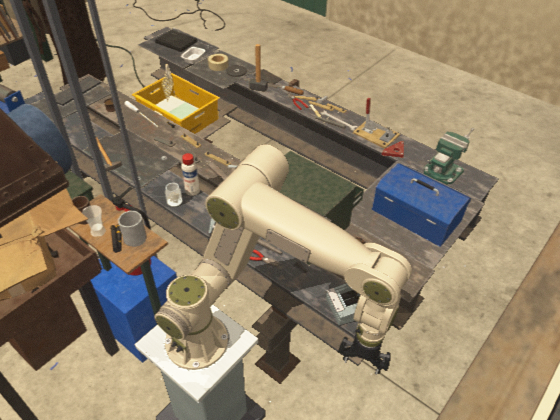

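View pics/top0.png

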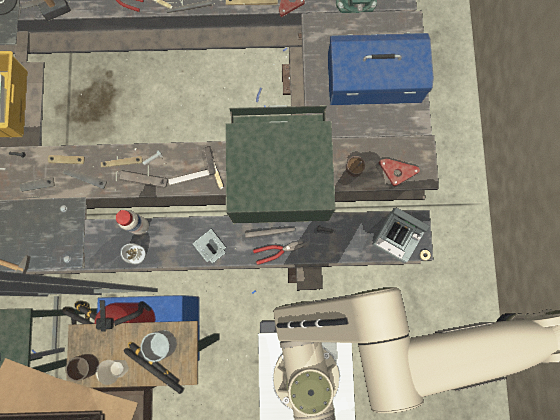

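```bash
cat >> h.py <<'E'
def ray(p,u,v):
    E=np.array(p['extrinsics']); f=210/np.tan(np.radians(p['fovy'])/2)
    d=E[:3,:3].T@np.array([(u-p['cx'])/f,-(v-p['cy'])/f,-1.]); c=-E[:3,:3].T@E[:3,3]
    return c,d
def onz(p,u,v,z):
    c,d=ray(p,u,v); return c+d*(z-c[2])/d[2]
def proj(p,X):
    E=np.array(p['extrinsics']); f=210/np.tan(np.radians(p['fovy'])/2)
    q=np.atleast_2d(X)@E[:3,:3].T+E[:3,3]
    return np.c_[p['cx']+f*q[:,0]/-q[:,2],p['cy']-f*q[:,1]/-q[:,2]]
def bayR(yaw): return R.from_euler('z',yaw)*R.from_euler('y',-0.14)
E
cat > m.py <<'E'
from h import *
from scipy.optimize import least_squares
p=look('top'); q=look('scene')
for t in ['cover','bay']:
    for n,k in(('top',p),('scene',q)):
        r=env.regions_of(t,k)
        if r:
            m=r[0]['mask'].astype(np.uint8); c=max(cv2.findContours(m,0,cv2.CHAIN_APPROX_NONE)[0],key=cv2.contourArea).reshape(-1,2)
            z=.004 if t=='cover' else .068
            w=np.array([onz(k,u,v,z)[:2]*1000 for u,v in c],np.float32)
            print(t,n,r[0]['confidence'],m.sum(),cv2.minAreaRect(w))
L={'bay':[0,0,0],'bay_ledge':[-40,0,8],'bay_head':[52,0,45]}
C={'cover':[0,0,0],'cover_lip':[-50,0,0],'cover_fin':[-10,0,37]}
for D,s,z in((L,.14,.062),(C,0,0)):
    A=[];B=[]
    for t in D:
        for k in(p,q):
            for d in env.landmark_of(t,k)[:1]:
                if d['confidence']>.3:A.append(D[t]);B.append(d['centre'])
    A=np.array(A)/1000;B=np.array(B)
    f=lambda x:((R.from_euler('z',x[2])*R.from_euler('y',-s)).apply(A)+[x[0],x[1],z]-B).ravel()
    r=least_squares(f,[.45,0,0],loss='soft_l1',f_scale=.004); print(r.x,np.degrees(r.x[2]),(f(r.x)*1000).round(1).reshape(-1,3).tolist())
a=p['pixels'][190:280,350:450][:,:,::-1];b=p['pixels'][199:289,160:260][:,:,::-1]
cv2.imwrite('pics/crop1.png',np.vstack([cv2.resize(a,(660,594),interpolation=cv2.INTER_CUBIC)]))
cv2.imwrite('pics/crop2.png',cv2.resize(q['pixels'][270:330,310:400][:,:,::-1],(792,528),interpolation=cv2.INTER_CUBIC))
E
python3 m.py
```

```text
cover top 0.88 620 ((447.6004638671875, 321.0421447753906), (99.53560638427734, 83.22723388671875), 35.88279342651367)
cover scene 0.37 35 ((427.6233825683594, 348.49322509765625), (64.6045150756836, 14.95017147064209), 34.27445602416992)
bay top 0.59 1721 ((467.3970947265625, -339.87530517578125), (140.23971557617188, 153.396240234375), 58.130470275878906)
bay scene 0.75 766 ((439.27093505859375, -334.3815002441406), (145.58148193359375, 105.15010833740234), 58.75410079956055)
[ 0.4664 -0.3275 -0.4294] -24.6018636568724 [[-0.8, -0.4, -1.5], [-1.1, -2.8, -2.9], [27.6, 124.3, 64.2], [-2.9, -4.3, 2.4], [-0.1, -0.8, -2.5], [0.2, 2.8, 0.2]]
[0.4503 0.3221 0.6559] 37.57824567869608 [[0.2, 3.7, -1.4], [-3.8, -0.3, 0.0], [-1.3, -2.6, -5.7], [-1.1, 1.7, 1.3], [0.9, 2.9, -3.3], [14.1, -263.2, 38.2]]
```

View pics/crop1.png

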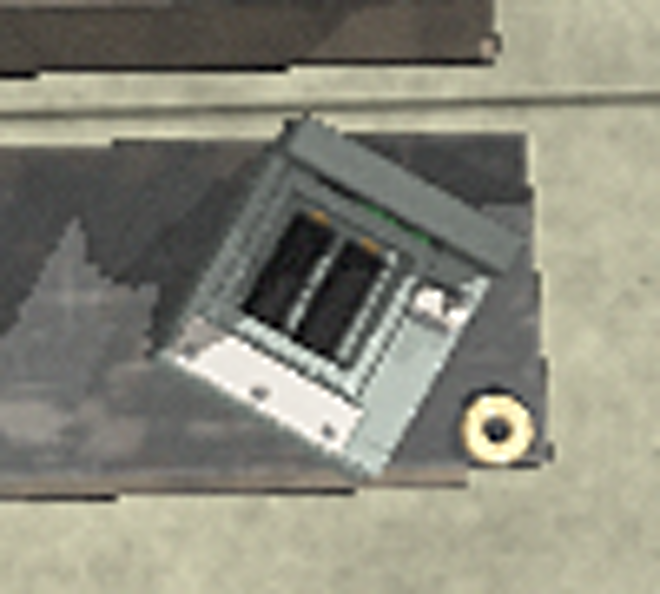

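```bash
cat > f.py <<'E'
from h import *
from scipy.optimize import least_squares
p=look('top'); 
A=np.array([[-40,50,8],[-40,-50,8],[52,54,45],[52,-74,45]])/1000
P=np.array([[205,318],[367,410],[283,150],[505,275]])/6.6+[349.6,189.6]
f=lambda x:(proj(p,bayR(x[2]).apply(A)+[x[0],x[1],.062])-P).ravel()
r=least_squares(f,[.467,-.325,-.5]); print(r.x,np.degrees(r.x[2]),r.fun)
b=p['pixels'][190:280,350:450][:,:,::-1]
im=cv2.resize(b,(660,594),interpolation=cv2.INTER_CUBIC)
def line(im,pts,x,c):
    w=(proj(p,bayR(x[2]).apply(np.array(pts)/1000)+[x[0],x[1],.062])-[349.6,189.6])*6.6
    cv2.polylines(im,[w.astype(np.int32)],False,c,1)
for x,c in((r.x,(0,0,255)),((.4675,-.326,np.radians(-30.5)),(255,255,0))):
    for l in([[-40,50,8],[-40,-50,8]],[[52,54,45],[52,-74,45]],[[-40,44.5,6],[50,44.5,6]],[[-40,-44.5,6],[50,-44.5,6]],[[-50,-74,6],[50,-74,6]],[[-50,54,6],[50,54,6]],[[26,-65,12],[26,-65,32.6]]): line(im,l,x,c)
cv2.imwrite('pics/ov1.png',im)
E
python3 f.py
```

```text
[ 0.4674 -0.3277 -0.5311] -30.430486866197203 [-1.3859 -0.2569  0.3675 -0.0514  0.0824  0.4435  0.9089 -0.1544]
```

View pics/ov1.png

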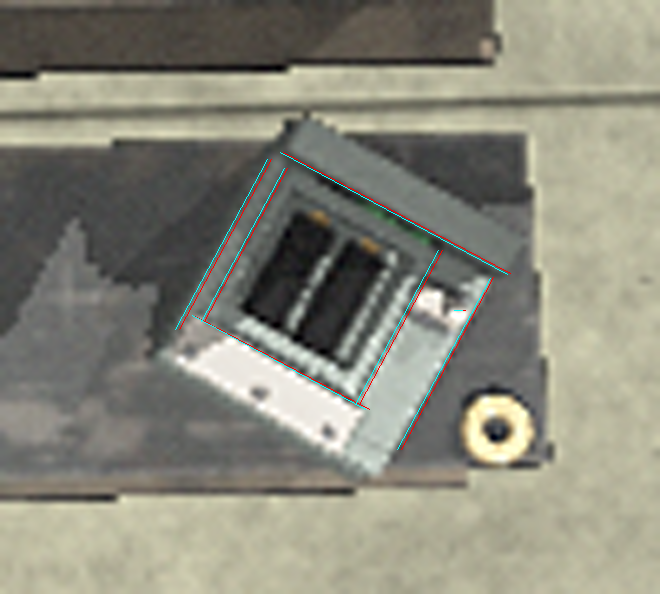

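```bash
cat >> h.py <<'E'
def rows(p0,R0,p1,R1,n,N=5):
    """linear path, n rows of N; in tool units"""
    d=R0.inv().apply(np.array(p1)-p0)*1000; w=np.degrees((R0.inv()*R1).as_rotvec())/10
    for i in range(1,n+1): print([(d*i/n).round(1).tolist(),(w*i/n).round(2).tolist()])
def down(yaw): # tool down, tool x heading yaw (deg)
    return R.from_euler('z',yaw,degrees=True)*R.from_euler('x',180,degrees=True)
def state():
    s=env.get_state(); return np.array(s['tcp_pos']),rot(s['orientation']),s
E
python3 - <<'E'
from h import *
p,r,s=state(); print(s['clock'],r.as_euler('ZYX',degrees=True))
for q,y in(((.30,-.40,.25),67),((.40,-.15,.25),117),((.42,.10,.25),167),((.441,.314,.13),216)):
    print(y); R1=down(y); rows(p,r,q,R1,5); p,r=np.array(q),R1
E
```

```text
2.45 [ 16.8899   0.0018 179.9951]
67
[[34.2, -21.0, -3.7], [0.0, 0.0, -1.0]]
[[68.3, -42.1, -7.5], [0.0, 0.0, -2.0]]
[[102.5, -63.1, -11.2], [0.0, 0.0, -3.01]]
[[136.7, -84.1, -14.9], [0.0, 0.0, -4.01]]
[[170.8, -105.1, -18.7], [0.0, 0.0, -5.01]]
117
[[53.8, -1.1, -0.0], [0.0, 0.0, -1.0]]
[[107.7, -2.3, -0.0], [0.0, 0.0, -2.0]]
[[161.5, -3.4, -0.0], [0.0, 0.0, -3.0]]
[[215.4, -4.5, -0.0], [0.0, 0.0, -4.0]]
[[269.2, -5.6, -0.0], [0.0, 0.0, -5.0]]
167
[[42.7, 26.3, 0.0], [0.0, 0.0, -1.0]]
[[85.5, 52.5, 0.0], [0.0, 0.0, -2.0]]
[[128.2, 78.8, 0.0], [0.0, 0.0, -3.0]]
[[170.9, 105.1, 0.0], [0.0, 0.0, -4.0]]
[[213.7, 131.3, 0.0], [0.0, 0.0, -5.0]]
216
[[5.5, 42.6, 24.0], [-0.0, 0.0, -0.98]]
[[11.1, 85.3, 48.0], [-0.0, 0.0, -1.96]]
[[16.6, 127.9, 72.0], [-0.0, 0.0, -2.94]]
[[22.1, 170.6, 96.0], [-0.0, 0.0, -3.92]]
[[27.7, 213.2, 120.0], [-0.0, 0.0, -4.9]]
```

Emit:
{"op": "move_arm", "data": {
  "targets": [
    [[34,-21,-4],[0,0,-1],-1],
    [[68,-42,-8],[0,0,-2],-1],
    [[102,-63,-11],[0,0,-3],-1],
    [[137,-84,-15],[0,0,-4],-1],
    [[171,-105,-19],[0,0,-5],-1]
  ]
}}

```text
clock: 3.08
tcp_pos: [0.3009, -0.3991, 0.2506]
orientation: [0.0, 0.833, 0.553, 0.0]
wrist_force: [0.1, -0.8, 0.4]
finger_gap: 0.0855
grip_force: 0.0
```

Emit:
{"op": "move_arm", "data": {
  "targets": [
    [[54,-1,0],[0,0,-1],-1],
    [[108,-2,0],[0,0,-2],-1],
    [[162,-3,0],[0,0,-3],-1],
    [[215,-4,0],[0,0,-4],-1],
    [[269,-6,0],[0,0,-5],-1]
  ]
}}

```text
clock: 3.7
tcp_pos: [0.4008, -0.1488, 0.2506]
orientation: [0.001, 0.521, 0.854, 0.0]
wrist_force: [0.5, -1.6, -0.2]
finger_gap: 0.0854
grip_force: 0.0
```

Emit:
{"op": "move_arm", "data": {
  "targets": [
    [[43,26,0],[0,0,-1],-1],
    [[86,53,0],[0,0,-2],-1],
    [[128,79,0],[0,0,-3],-1],
    [[171,105,0],[0,0,-4],-1],
    [[214,131,0],[0,0,-5],-1]
  ]
}}

```text
clock: 4.32
tcp_pos: [0.4203, 0.1015, 0.2506]
orientation: [0.001, 0.111, 0.994, 0.0]
wrist_force: [1.0, -1.3, -0.3]
finger_gap: 0.0858
grip_force: 0.0
```

Emit:
{"op": "move_arm", "data": {
  "targets": [
    [[6,43,24],[0,0,-1],-1],
    [[11,85,48],[0,0,-2],-1],
    [[17,128,72],[0,0,-3],-1],
    [[22,171,96],[0,0,-3.9],-1],
    [[28,212,120],[0,0,-4.9],-1]
  ]
}}

```text
clock: 4.95
tcp_pos: [0.4413, 0.3142, 0.1296]
orientation: [0.0, -0.311, 0.95, -0.0]
wrist_force: [0.1, -0.4, 0.6]
finger_gap: 0.0855
grip_force: 0.0
```

```bash
python3 - <<'E'
from h import *
p,r,s=state(); print(s['clock'],p,r.as_euler('ZYX',degrees=True),s['joint_pos'])
rows(p,r,(.441,.3145,.010),down(216),3)
k=look('top')
a=k['pixels'][199:289,160:260][:,:,::-1]; k2=look('scene')
cv2.imwrite('pics/g1.png',np.hstack([cv2.resize(a,(400,360)),cv2.resize(k2['pixels'][150:240,170:270][:,:,::-1],(400,360))]))
E
```

```text
4.95 [0.4413 0.3142 0.1296] [-143.7732    0.0406 -179.9839] [ 0.4707  0.3008 -0.2266  1.0426 -0.0002 -0.1616]
[[0.1, 0.1, 39.9], [-0.0, 0.0, 0.01]]
[[0.1, 0.3, 79.8], [-0.0, 0.0, 0.02]]
[[0.2, 0.4, 119.6], [-0.0, 0.0, 0.02]]
```

View pics/g1.png

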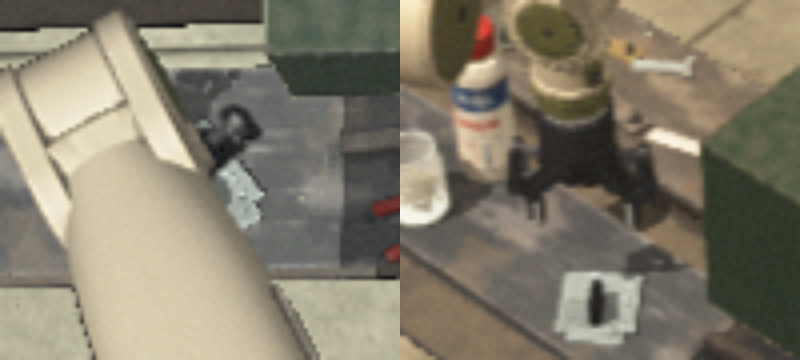

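Emit:
{"op": "move_arm", "data": {
  "targets": [
    [[0,0,45],[0,0,0],-1],
    [[0,0,90],[0,0,0],-1],
    [[0,0,119],[0,0,0],-1],
    [[0,0,119],[0,0,0],-0.2],
    [[0,0,119],[0,0,0],0.3]
  ],
  "squeeze": 70
}}

```text
clock: 5.68
tcp_pos: [0.4421, 0.3127, 0.0126]
orientation: [0.001, -0.308, 0.951, 0.0]
wrist_force: [0.5, 0.3, -0.1]
finger_gap: 0.0517
grip_force: 0.0
```

Emit:
{"op": "move_arm", "data": {
  "targets": [
    [[0,0,0],[0,0,0],1],
    [[0,0,0],[0,0,0],1],
    [[0,0,0],[0,0,0],1],
    [[0,0,0],[0,0,0],1]
  ]
}}

```text
clock: 6.18
tcp_pos: [0.4421, 0.3134, 0.0129]
orientation: [0.001, -0.308, 0.951, 0.0]
wrist_force: [-0.8, -0.8, 5.7]
finger_gap: 0.0108
grip_force: 69.9
```

```bash
cat >> h.py <<'E'
import json,os
K=dict(bx=.4674,by=-.327,byaw=-30.4,bz=.062,tx=-10.,tz=12.9)  # bay pose, TCP in cover frame (mm)
if os.path.exists('k.json'): K.update(json.load(open('k.json')))
B0=bayR(np.radians(K['byaw'])); bp=np.array([K['bx'],K['by'],K['bz']])
RT=R.from_euler('y',180,degrees=True); T=np.array([K['tx'],0,K['tz']])
def tcp_for(xt,zt,th,y=0.):
    """lip tip (xt,y,zt mm, bay frame), pitch th deg -> TCP pose"""
    C=R.from_euler('y',-th,degrees=True)
    o=np.array([xt,y,zt])+C.apply([50,0,0]); return bp+B0.apply(o+C.apply(T))/1000,B0*C*RT
def where(p,r):
    C=B0.inv()*r*RT.inv(); o=B0.inv().apply(p-bp)*1000-C.apply(T); t=o+C.apply([-50,0,0])
    e=C.as_euler('ZYX',degrees=True); return t.round(1),(-e[1]).round(2),e[[0,2]].round(2)
E
python3 - <<'E'
from h import *
p,r,s=state()
P,Q=tcp_for(-34,60,33); print(P)
for q,R1 in((np.array([p[0]-.02,p[1]-.03,.22]),r),(np.array((.41,.10,.25)),down(195)),((.385,-.13,.25),down(170)),(P,Q)):
    print(q);rows(p,r,q,R1,5); p,r=np.array(q),R1
E
```

```text
[ 0.4499 -0.3167  0.1527]
[0.4221 0.2834 0.22  ]
[[6.6, -2.5, -41.4], [0.0, 0.0, 0.0]]
[[13.3, -5.0, -82.9], [0.0, 0.0, 0.0]]
[[19.9, -7.6, -124.3], [0.0, 0.0, 0.0]]
[[26.6, -10.1, -165.8], [0.0, 0.0, 0.0]]
[[33.2, -12.6, -207.2], [0.0, 0.0, 0.0]]
[0.41 0.1  0.25]
[[23.4, -28.3, -6.1], [0.0, 0.0, 0.42]]
[[46.9, -56.6, -12.1], [0.0, 0.01, 0.84]]
[[70.3, -84.9, -18.2], [0.0, 0.01, 1.25]]
[[93.8, -113.1, -24.3], [0.0, 0.01, 1.67]]
[[117.2, -141.4, -30.3], [0.0, 0.02, 2.09]]
(0.385, -0.13, 0.25)
[[16.7, -43.1, -0.0], [-0.0, -0.0, 0.5]]
[[33.5, -86.3, -0.0], [-0.0, -0.0, 1.0]]
[[50.2, -129.4, -0.0], [-0.0, -0.0, 1.5]]
[[66.9, -172.6, -0.0], [-0.0, -0.0, 2.0]]
[[83.7, -215.7, -0.0], [-0.0, -0.0, 2.5]]
[ 0.4499 -0.3167  0.1527]
[[-19.3, -34.5, 19.5], [0.15, -0.81, 0.39]]
[[-38.5, -69.0, 38.9], [0.29, -1.62, 0.78]]
[[-57.8, -103.6, 58.4], [0.44, -2.43, 1.17]]
[[-77.0, -138.1, 77.9], [0.58, -3.25, 1.56]]
[[-96.3, -172.6, 97.3], [0.73, -4.06, 1.95]]
```

Emit:
{"op": "move_arm", "data": {
  "targets": [
    [[0,0,-30],[0,0,0],1],
    [[7,-3,-80],[0,0,0],1],
    [[16,-6,-130],[0,0,0],1],
    [[25,-10,-180],[0,0,0],1],
    [[33,-13,-207],[0,0,0],1]
  ]
}}

```text
clock: 6.8
tcp_pos: [0.4225, 0.2828, 0.2214]
orientation: [0.002, -0.308, 0.951, 0.0]
wrist_force: [-0.1, 0.7, -2.3]
finger_gap: 0.0108
grip_force: 68.7
```

Emit:
{"op": "move_arm", "data": {
  "targets": [
    [[23,-28,-6],[0,0,0.4],1],
    [[47,-57,-12],[0,0,0.8],1],
    [[70,-85,-18],[0,0,1.25],1],
    [[94,-113,-24],[0,0,1.7],1],
    [[117,-141,-30],[0,0,2.1],1]
  ]
}}

```text
clock: 7.42
tcp_pos: [0.4092, 0.0988, 0.2485]
orientation: [-0.0, -0.128, 0.992, -0.0]
wrist_force: [-0.0, -0.6, -2.1]
finger_gap: 0.0109
grip_force: 68.8
```

Emit:
{"op": "move_arm", "data": {
  "targets": [
    [[17,-43,0],[0,0,0.5],1],
    [[34,-86,0],[0,0,1],1],
    [[50,-129,0],[0,0,1.5],1],
    [[67,-173,0],[0,0,2],1],
    [[84,-216,0],[0,0,2.5],1]
  ]
}}

```text
clock: 8.05
tcp_pos: [0.3835, -0.1317, 0.2484]
orientation: [0.0, 0.09, 0.996, -0.0]
wrist_force: [0.4, -0.0, -2.0]
finger_gap: 0.0106
grip_force: 68.8
```

```bash
python3 - <<'E'
from h import *
p,r,s=state();print(s['clock'],s['finger_gap'],s['wrist_force'])
P,Q=tcp_for(-34,110,33); print(P); rows(p,r,P,Q,5)
E
```

```text
8.05 0.010567718469691324 [ 0.3675 -0.0455 -1.989 ]
[ 0.4438 -0.3132  0.2022]
[[-18.3, -33.5, 9.3], [0.14, -0.81, 0.38]]
[[-36.7, -67.1, 18.5], [0.29, -1.62, 0.77]]
[[-55.0, -100.6, 27.8], [0.43, -2.43, 1.15]]
[[-73.4, -134.2, 37.1], [0.58, -3.25, 1.54]]
[[-91.7, -167.7, 46.4], [0.72, -4.06, 1.92]]
```

Emit:
{"op": "move_arm", "data": {
  "targets": [
    [[-18,-34,9],[0.14,-0.81,0.38],1],
    [[-37,-67,18],[0.29,-1.62,0.77],1],
    [[-55,-101,28],[0.43,-2.43,1.15],1],
    [[-73,-134,37],[0.58,-3.25,1.54],1],
    [[-92,-168,46],[0.72,-4.06,1.92],1]
  ]
}}

```text
clock: 8.68
tcp_pos: [0.4446, -0.3126, 0.2025]
orientation: [0.34, 0.245, 0.903, -0.092]
wrist_force: [0.7, -1.5, -3.7]
finger_gap: 0.0105
grip_force: 68.8
```

```bash
python3 - <<'E'
from h import *
p,r,s=state();print(s['clock'],s['joint_pos'],where(p,r))
P,Q=tcp_for(-34,40,33); rows(p,r,P,Q,2)
k=look('top'); k2=look('scene'); 
print('tool est lip,org,fin')
C=r*RT.inv(); o=p-C.apply(T)/1000
for t,v in(('cover_lip',[-50,0,0]),('cover',[0,0,0]),('cover_fin',[-10,0,37])):
    w=o+C.apply(v)/1000
    for n,kk in(('top',k),('scene',k2)):
        for d in env.landmark_of(t,kk)[:1]:
            print(t,n,round(d['confidence'],2),'net-exp in cover frame mm',C.inv().apply(np.array(d['centre'])-w)*1000)
cv2.imwrite('pics/g2.png',np.hstack([cv2.resize(k['pixels'][190:280,350:450][:,:,::-1],(400,360)),cv2.resize(k2['pixels'][255:345,310:410][:,:,::-1],(400,360))]))
E
```

```text
8.675 [-0.8933 -0.2178 -0.8655  0.2358  0.237  -0.2785] (array([-33.4,   0.9, 110.2]), np.float64(33.27), array([0.05, 0.01]))
[[19.5, -0.4, 29.3], [0.0, 0.01, 0.0]]
[[38.9, -0.9, 58.6], [0.0, 0.03, 0.0]]
tool est lip,org,fin
cover_lip top 0.96 net-exp in cover frame mm [3.3979 3.3464 0.4078]
cover_lip scene 0.96 net-exp in cover frame mm [-1.7369  0.1634 -4.3988]
cover top 0.63 net-exp in cover frame mm [ 4.249  -4.6515  4.3254]
cover scene 0.89 net-exp in cover frame mm [-0.0182  1.7471 -7.4991]
cover_fin top 0.81 net-exp in cover frame mm [ 5.0929 -1.7005  0.2555]
```

View pics/g2.png

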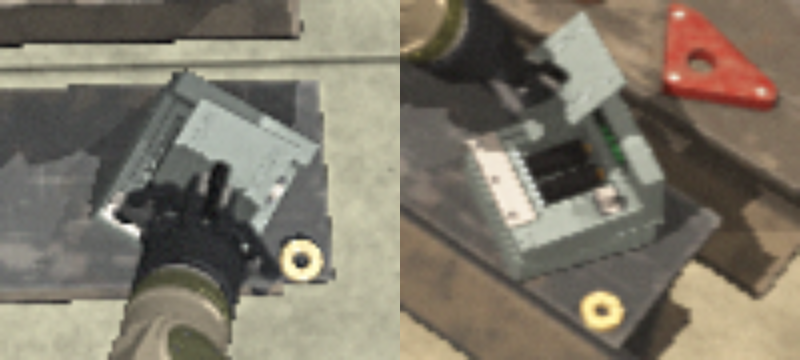

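Emit:
{"op": "move_arm", "data": {
  "targets": [
    [[20,0,29],[0,0,0],1],
    [[39,-1,59],[0,0,0],1],
    [[39,-1,59],[0,0,0],1]
  ]
}}

```text
clock: 9.45
tcp_pos: [0.452, -0.3157, 0.1293]
orientation: [0.336, 0.244, 0.905, -0.089]
wrist_force: [-0.6, -0.5, -2.2]
finger_gap: 0.0107
grip_force: 68.9
```

```bash
cat > n.py <<'E'
from h import *
import sys
a=list(map(float,sys.argv[1:])) # xt zt th y n
p,r,s=state();print(s['clock'],s['joint_pos'],where(p,r)); print('force bay',B0.inv().apply(s['wrist_force']).round(1),'torque bay',B0.inv().apply(s['ft_torque']).round(2))
P,Q=tcp_for(*a[:4]); rows(p,r,P,Q,int(a[4]))
E
python3 n.py -34 6 33 0 3
```

```text
9.45 [-0.8829 -0.0789 -0.9703  0.0019  0.2313 -0.2748] (array([-36.1,   2. ,  36.9]), np.float64(32.66), array([0.18, 0.17]))
force bay [-0.5 -0.7 -2.1] torque bay [-0.    0.96  0.06]
[[5.0, -0.7, 9.0], [0.01, -0.01, 0.0]]
[[10.0, -1.4, 17.9], [0.02, -0.02, 0.01]]
[[14.9, -2.1, 26.9], [0.03, -0.03, 0.01]]
```

```bash
python3 n.py -35 6 31 0 3
```

```text
9.45 [-0.8829 -0.0789 -0.9703  0.0019  0.2313 -0.2748] (array([-36.1,   2. ,  36.9]), np.float64(32.66), array([0.18, 0.17]))
force bay [-0.5 -0.7 -2.1] torque bay [-0.    0.96  0.06]
[[5.1, -0.7, 9.2], [0.01, 0.06, 0.01]]
[[10.2, -1.4, 18.5], [0.02, 0.11, 0.01]]
[[15.4, -2.1, 27.7], [0.03, 0.17, 0.02]]
```

Emit:
{"op": "move_arm", "data": {
  "targets": [
    [[5,-1,9],[0,0.06,0],1],
    [[10,-1.5,18.5],[0,0.12,0],1],
    [[15.4,-2,27.7],[0,0.17,0],1],
    [[15.4,-2,27.7],[0,0.17,0],1]
  ]
}}

```text
clock: 9.95
tcp_pos: [0.4573, -0.3224, 0.1004]
orientation: [0.324, 0.245, 0.909, -0.087]
wrist_force: [-0.9, 0.3, -2.6]
finger_gap: 0.0105
grip_force: 68.9
```

```bash
python3 n.py -35 2 31 0 2
```

```text
9.95 [-0.8762  0.0005 -0.9732 -0.0575  0.2185 -0.275 ] (array([-33.1,  -1.2,   7.7]), np.float64(31.23), array([0.19, 0.05]))
force bay [-1.3 -0.2 -2.4] torque bay [-0.02  0.87  0.07]
[[2.3, 0.5, 2.0], [0.01, 0.01, 0.01]]
[[4.6, 1.1, 4.1], [0.01, 0.02, 0.02]]
```

Emit:
{"op": "move_arm", "data": {
  "targets": [
    [[2.3,0.5,2],[0,0,0],1],
    [[4.6,1,4.1],[0,0,0],1],
    [[4.6,1,4.1],[0,0,0],1]
  ]
}}

```text
clock: 10.32
tcp_pos: [0.4569, -0.3209, 0.0948]
orientation: [0.325, 0.245, 0.909, -0.088]
wrist_force: [0.2, 0.3, -1.6]
finger_gap: 0.0112
grip_force: 69.0
```

```bash
python3 n.py -35 -1 31 0 2
```

```text
10.325 [-0.8746  0.0102 -0.985  -0.0803  0.2175 -0.2736] (array([-35. ,  -0.1,   2.3]), np.float64(31.28), array([0.2 , 0.03]))
force bay [-0.2  0.4 -1.5] torque bay [-0.01  0.86  0.04]
[[0.9, 0.0, 1.5], [0.01, 0.01, 0.01]]
[[1.7, 0.1, 3.0], [0.01, 0.03, 0.02]]
```

Emit:
{"op": "move_arm", "data": {
  "targets": [
    [[0.9,0,1.5],[0,0,0],1],
    [[1.7,0,3],[0,0,0],1],
    [[1.7,0,3],[0,0,0],1]
  ]
}}

```text
clock: 10.7
tcp_pos: [0.4579, -0.3218, 0.0922]
orientation: [0.325, 0.245, 0.909, -0.088]
wrist_force: [-3.4, 2.2, 3.8]
finger_gap: 0.0107
grip_force: 70.1
```

```bash
python3 n.py -43 1 31 0 3
```

```text
10.7 [-0.8741  0.0184 -0.9878 -0.093   0.2173 -0.2731] (array([-34. ,  -0.4,  -0.4]), np.float64(31.37), array([ 0.22, -0.  ]))
force bay [-3.4  0.2  4.3] torque bay [0.02 0.93 0.04]
[[2.3, 0.1, -1.9], [0.0, 0.01, 0.01]]
[[4.6, 0.2, -3.8], [0.01, 0.02, 0.01]]
[[6.9, 0.3, -5.7], [0.01, 0.04, 0.02]]
```

Emit:
{"op": "move_arm", "data": {
  "targets": [
    [[1.5,0,-2.2],[0,0,0],1],
    [[4,0,-3.5],[0,0,0],1],
    [[6.9,0.3,-5.7],[0,0,0],1],
    [[6.9,0.3,-5.7],[0,0,0],1]
  ]
}}

```text
clock: 11.2
tcp_pos: [0.4496, -0.3164, 0.0914]
orientation: [0.325, 0.245, 0.909, -0.088]
wrist_force: [0.0, 0.2, -2.3]
finger_gap: 0.011
grip_force: 69.1
```

```bash
python3 n.py -45 0.7 26 0 3
```

```text
11.2 [-0.8821  0.001  -1.0063 -0.091   0.222  -0.2796] (array([-43.9,   0.1,   0.2]), np.float64(31.27), array([0.19, 0.03]))
force bay [-0.4  0.2 -2.3] torque bay [ 0.    0.87 -0.02]
[[-0.1, -0.1, 0.9], [0.0, 0.18, 0.01]]
[[-0.2, -0.1, 1.8], [0.01, 0.35, 0.01]]
[[-0.4, -0.2, 2.7], [0.01, 0.53, 0.02]]
```

Emit:
{"op": "move_arm", "data": {
  "targets": [
    [[0,0,0.9],[0,0.18,0],1],
    [[-0.2,0,1.8],[0,0.35,0],1],
    [[-0.4,0,2.7],[0,0.53,0],1],
    [[-0.4,0,2.7],[0,0.53,0],1]
  ]
}}

```text
clock: 11.7
tcp_pos: [0.4526, -0.3185, 0.0906]
orientation: [0.283, 0.249, 0.923, -0.077]
wrist_force: [0.4, 0.0, -2.1]
finger_gap: 0.0105
grip_force: 69.0
```

```bash
python3 n.py -47.5 0.7 17 0 4
```

```text
11.7 [-0.8593  0.0221 -0.9047  0.0741  0.1837 -0.2791] (array([-43.2,  -0.3,   1.5]), np.float64(26.1), array([ 0.24, -0.01]))
force bay [ 0.   0.2 -2.1] torque bay [-0.05  0.77  0.01]
[[0.7, 0.0, 1.3], [0.0, 0.23, 0.01]]
[[1.4, 0.1, 2.7], [0.0, 0.46, 0.01]]
[[2.1, 0.1, 4.0], [0.01, 0.68, 0.02]]
[[2.7, 0.2, 5.3], [0.01, 0.91, 0.02]]
```

Emit:
{"op": "move_arm", "data": {
  "targets": [
    [[0.7,0,1.3],[0,0.23,0],1],
    [[1.4,0,2.7],[0,0.46,0],1],
    [[2,0,4],[0,0.68,0],1],
    [[2.7,0,5.3],[0,0.91,0],1],
    [[2.7,0,5.3],[0,0.91,0],1]
  ]
}}

```text
clock: 12.32
tcp_pos: [0.453, -0.3184, 0.0841]
orientation: [0.209, 0.254, 0.943, -0.056]
wrist_force: [0.5, -0.2, -1.9]
finger_gap: 0.0108
grip_force: 69.0
```

```bash
python3 n.py -51 0.7 15 0 3
```

```text
12.325 [-0.8264  0.0884 -0.7431  0.3201  0.1251 -0.2734] (array([-48. ,  -0. ,   0.2]), np.float64(16.98), array([0.23, 0.03]))
force bay [ 0.3  0.1 -1.9] torque bay [0.02 0.57 0.05]
[[0.8, -0.0, 0.0], [0.0, 0.07, 0.01]]
[[1.5, -0.1, 0.0], [0.01, 0.13, 0.01]]
[[2.3, -0.1, 0.0], [0.01, 0.2, 0.02]]
```

Emit:
{"op": "move_arm", "data": {
  "targets": [
    [[1,0,0],[0,0.07,0],1],
    [[2,0,0],[0,0.2,0],1],
    [[3,0,0],[0,0.2,0],1],
    [[3,0,0],[0,0.2,0],1]
  ]
}}

```text
clock: 12.82
tcp_pos: [0.4511, -0.3175, 0.0837]
orientation: [0.193, 0.255, 0.946, -0.052]
wrist_force: [3.9, -1.4, -0.4]
finger_gap: 0.0103
grip_force: 69.0
```

```bash
python3 n.py -54 1 14 0 3
```

```text
12.825 [-0.8217  0.1005 -0.7122  0.3706  0.1138 -0.2729] (array([-50.9,  -0.2,   1.3]), np.float64(15.07), array([0.23, 0.  ]))
force bay [ 4.   0.8 -1. ] torque bay [ 0.2  -0.37 -0.05]
[[0.9, 0.0, 0.1], [0.0, 0.04, 0.01]]
[[1.9, 0.1, 0.1], [0.0, 0.07, 0.01]]
[[2.8, 0.1, 0.2], [0.01, 0.11, 0.02]]
```

```bash
python3 n.py -49.2 0.7 8 0 4
```

```text
12.825 [-0.8217  0.1005 -0.7122  0.3706  0.1138 -0.2729] (array([-50.9,  -0.2,   1.3]), np.float64(15.07), array([0.23, 0.  ]))
force bay [ 4.   0.8 -1. ] torque bay [ 0.2  -0.37 -0.05]
[[-0.7, 0.0, 1.5], [0.0, 0.18, 0.01]]
[[-1.4, 0.0, 3.0], [0.0, 0.35, 0.01]]
[[-2.1, 0.0, 4.5], [0.0, 0.53, 0.02]]
[[-2.8, 0.1, 6.0], [0.0, 0.71, 0.02]]
```

Emit:
{"op": "move_arm", "data": {
  "targets": [
    [[-1.2,0,1.5],[0,0.18,0],1],
    [[-1.8,0,3],[0,0.35,0],1],
    [[-2.4,0,4.5],[0,0.53,0.02],1],
    [[-2.9,0,6],[0,0.71,0.02],1],
    [[-2.9,0,6],[0,0.71,0.02],1]
  ]
}}

```text
clock: 13.45
tcp_pos: [0.4544, -0.3192, 0.0781]
orientation: [0.133, 0.259, 0.956, -0.036]
wrist_force: [0.6, -0.0, -1.1]
finger_gap: 0.0108
grip_force: 69.2
```

```bash
python3 n.py -49 0.3 3 0 4
```

```text
13.45 [-0.7968  0.1827 -0.5737  0.5483  0.0726 -0.2571] (array([-50.7,   0.1,  -0.2]), np.float64(7.77), array([0.03, 0.06]))
force bay [ 0.3  0.3 -1.2] torque bay [0.04 0.16 0.05]
[[-0.7, -0.0, 0.8], [0.0, 0.12, 0.0]]
[[-1.3, -0.1, 1.6], [0.0, 0.24, 0.0]]
[[-2.0, -0.1, 2.3], [0.0, 0.36, 0.0]]
[[-2.7, -0.1, 3.1], [0.01, 0.48, 0.0]]
```

Emit:
{"op": "move_arm", "data": {
  "targets": [
    [[-0.9,0,0.8],[0,0.12,0],1],
    [[-1.5,0,1.6],[0,0.24,0],1],
    [[-2.1,0,2.3],[0,0.36,0],1],
    [[-2.7,0,3.1],[0,0.48,0],1],
    [[-2.7,0,3.1],[0,0.48,0],1]
  ]
}}

```text
clock: 14.08
tcp_pos: [0.457, -0.3207, 0.0756]
orientation: [0.092, 0.261, 0.961, -0.024]
wrist_force: [-2.0, 1.4, -1.5]
finger_gap: 0.0106
grip_force: 69.2
```

```bash
python3 n.py -49 0 0 0 4
```

```text
14.075 [-0.7819  0.2433 -0.4759  0.6673  0.0481 -0.2472] (array([-49.4,   0.2,   0.2]), np.float64(2.89), array([0.01, 0.06]))
force bay [-2.6  0.2 -1.1] torque bay [-0.03  0.73 -0.06]
[[-0.3, -0.0, 0.6], [0.0, 0.07, 0.0]]
[[-0.5, -0.1, 1.1], [0.0, 0.14, 0.0]]
[[-0.8, -0.1, 1.7], [0.0, 0.22, 0.0]]
[[-1.0, -0.2, 2.3], [0.01, 0.29, 0.0]]
```

Emit:
{"op": "move_arm", "data": {
  "targets": [
    [[0.6,0,0.6],[0,0.07,0],1],
    [[0.5,0,1.1],[0,0.14,0],1],
    [[0.3,0,1.7],[0,0.22,0],1],
    [[0,0,2.3],[0,0.29,0],1],
    [[0,0,2.3],[0,0.29,0],1]
  ]
}}

```text
clock: 14.7
tcp_pos: [0.4576, -0.3211, 0.0736]
orientation: [0.068, 0.261, 0.963, -0.018]
wrist_force: [-1.5, 1.9, -0.6]
finger_gap: 0.0104
grip_force: 69.2
```

```bash
python3 n.py -50 -1 0 0 2
```

```text
14.7 [-0.7744  0.2793 -0.4216  0.7334  0.0348 -0.2419] (array([-49.7,   0.1,   0.1]), np.float64(0.05), array([0.02, 0.05]))
force bay [-2.3  0.9 -0.3] torque bay [-0.03  0.65 -0.13]
[[0.2, -0.1, 0.6], [0.0, 0.0, 0.0]]
[[0.3, -0.1, 1.2], [0.01, 0.0, 0.0]]
```

Emit:
{"op": "move_arm", "data": {
  "targets": [
    [[0.4,0,0.7],[0,0,0],1],
    [[0.4,0,1.5],[0,0,0],1],
    [[0.4,0,1.5],[0,0,0],1]
  ]
}}

```text
clock: 15.08
tcp_pos: [0.4577, -0.3211, 0.0734]
orientation: [0.069, 0.261, 0.963, -0.018]
wrist_force: [-4.1, 4.2, 8.2]
finger_gap: 0.0108
grip_force: 70.6
```

```bash
python3 n.py -50 -1 0 0 1; python3 - <<'E'
from h import *
k=look('top'); k2=look('scene')
for t in('cover_lip','cover','bolt_pin'):
    for n,kk in(('top',k),('scene',k2)):
        for d in env.landmark_of(t,kk)[:2]: print(t,n,round(d['confidence'],2),B0.inv().apply(np.array(d['centre'])-bp)*1000)
cv2.imwrite('pics/g3.png',np.hstack([cv2.resize(k['pixels'][190:280,350:450][:,:,::-1],(400,360)),cv2.resize(k2['pixels'][255:345,310:410][:,:,::-1],(400,360))]))
E
```

```text
15.075 [-0.7744  0.2781 -0.4242  0.7299  0.035  -0.2419] (array([-49.6,   0.1,  -0.1]), np.float64(0.17), array([0.03, 0.04]))
force bay [-4.4  1.6  8.9] torque bay [ 0.09  1.17 -0.16]
[[0.3, -0.1, 1.0], [0.0, 0.02, 0.0]]
cover_lip top 0.51 [-50.9779   1.671    5.8711]
cover top 0.74 [ 4.3894 -5.8708  2.3101]
cover scene 0.65 [ 3.9762  4.4013 -1.4692]
bolt_pin scene 0.54 [ 23.0809 -62.1612  33.709 ]
```

View pics/g3.png

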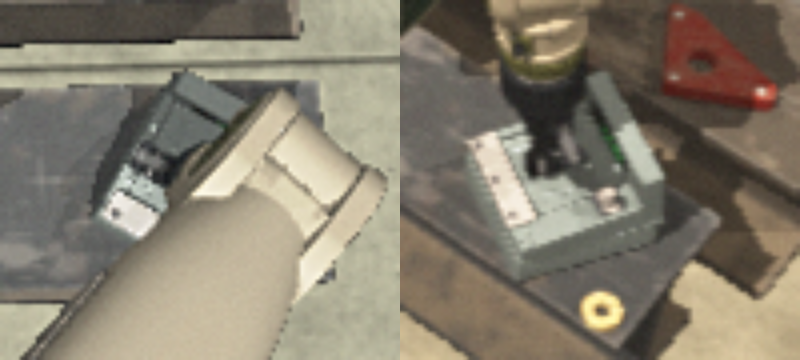

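Emit:
{"op": "move_arm", "data": {
  "targets": [
    [[0,0,-0.7],[0,0,0],0.3],
    [[0,0,-0.7],[0,0,0],0],
    [[0,0,-0.7],[0,0,0],0],
    [[0,0,-30],[0,0,0],0],
    [[0,0,-80],[0,0,0],0]
  ]
}}

```text
clock: 16.1
tcp_pos: [0.4468, -0.3145, 0.1503]
orientation: [0.067, 0.261, 0.963, -0.017]
wrist_force: [0.1, -0.8, 0.0]
finger_gap: 0.0428
grip_force: 0.0
```

```bash
cat > b.py <<'E'
from h import *
p,r,s=state(); print(s['clock'],p,B0.inv().apply(p-bp)*1000)
k=look('top'); k2=look('scene')
for t in('cover_lip','cover','cover_fin','bolt_pin'):
    for n,kk in(('top',k),('scene',k2)):
        for d in env.landmark_of(t,kk)[:1]: print(t,n,round(d['confidence'],2),B0.inv().apply(np.array(d['centre'])-bp)*1000)
cv2.imwrite('pics/g4.png',np.hstack([cv2.resize(k['pixels'][200:270,360:440][:,:,::-1],(400,350),interpolation=2),cv2.resize(k2['pixels'][265:335,320:400][:,:,::-1],(400,350),interpolation=2)]))
E
python3 b.py
```

```text
16.1 [ 0.4468 -0.3145  0.1503] [-11.5618   0.315   90.8111]
cover_lip top 0.51 [-51.2171   3.7652   5.5008]
cover_lip scene 0.91 [-48.6417   1.6216  -1.0224]
cover top 0.19 [145.1147 243.5425 -79.9318]
cover scene 0.88 [ 3.2716  3.8596 -1.2689]
cover_fin top 0.61 [-9.1657 -3.6942 42.3938]
cover_fin scene 0.88 [-4.7088  0.8175 37.3222]
bolt_pin top 0.57 [-245.9071  330.8822  -25.6362]
bolt_pin scene 0.43 [ 23.2458 -61.4919  35.2006]
```

View pics/g4.png

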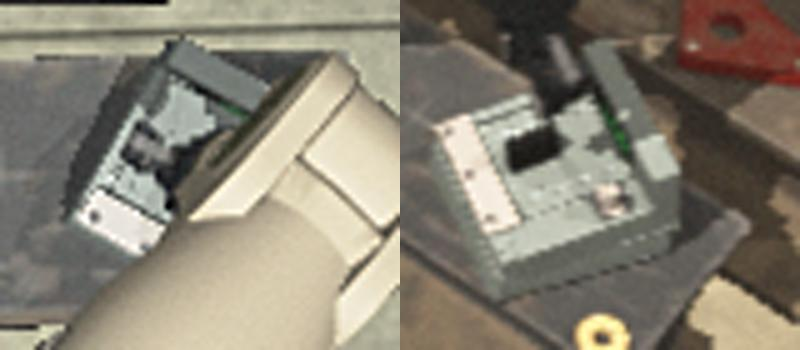

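Emit:
{"op": "move_arm", "data": {
  "targets": [
    [[-13,-32,0],[0,0,0],1],
    [[-26,-64,0],[0,0,0],1],
    [[-38,-97,0],[0,0,0],1],
    [[-38,-97,0],[0,0,0],1],
    [[-38,-97,20],[0,0,0],1]
  ]
}}

```text
clock: 17.23
tcp_pos: [0.434, -0.4202, 0.1375]
orientation: [0.069, 0.262, 0.963, -0.019]
wrist_force: [-0.0, 0.2, -0.2]
finger_gap: -0.0002
grip_force: 0.0
```

Emit:
{"op": "move_arm", "data": {
  "targets": [
    [[0,0,25],[0,0,0],1],
    [[0,0,50],[0,0,0],1],
    [[0,0,50],[0,0,0],1]
  ]
}}

```text
clock: 17.6
tcp_pos: [0.4387, -0.4205, 0.0848]
orientation: [0.066, 0.261, 0.963, -0.016]
wrist_force: [-0.2, 0.1, 0.1]
finger_gap: 0.0004
grip_force: 0.0
```

```bash
python3 b.py
```

```text
17.6 [ 0.4387 -0.4205  0.0848] [ 25.4708 -95.1466  19.3901]
cover_lip top 0.68 [-4.3411  1.1268 40.4011]
cover_lip scene 0.91 [-46.9318   0.697   -0.2535]
cover top 0.69 [ 1.1754 -3.1292  2.662 ]
cover_fin top 0.56 [-6.5105 -1.6494 39.091 ]
cover_fin scene 0.64 [-6.8145 -0.7363 39.9417]
bolt_pin scene 0.56 [ 21.3315 -61.7484  34.6625]
```

View pics/g4.png

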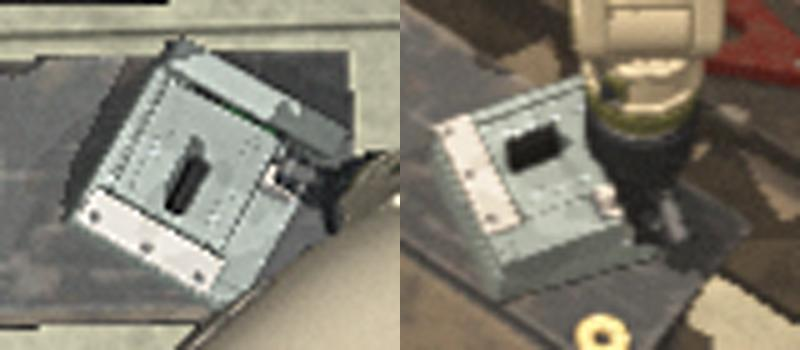

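Emit:
{"op": "move_arm", "data": {
  "targets": [
    [[0,8,0],[0,0,0],1],
    [[0,15,0],[0,0,0],1],
    [[0,20,0],[0,0,0],1],
    [[0,25,0],[0,0,0],1],
    [[0,29,0],[0,0,0],1]
  ]
}}

```text
clock: 18.73
tcp_pos: [0.4546, -0.3981, 0.0876]
orientation: [0.069, 0.261, 0.963, -0.018]
wrist_force: [-0.9, -2.3, 0.1]
finger_gap: -0.0002
grip_force: 0.9
```

Emit:
{"op": "move_arm", "data": {
  "targets": [
    [[0,1,0],[0,0,0],1],
    [[0,2,0],[0,0,0],1],
    [[0,2,0],[0,0,0],1]
  ]
}}

```text
clock: 19.1
tcp_pos: [0.4555, -0.3965, 0.0876]
orientation: [0.069, 0.261, 0.963, -0.018]
wrist_force: [-1.5, -2.1, -0.6]
finger_gap: 0.0002
grip_force: 0.7
```

```bash
python3 b.py; python3 n.py 0 0 0 0 1|head -3
```

```text
19.1 [ 0.4555 -0.3965  0.0876] [ 28.252  -65.9504  21.8601]
cover_lip top 0.71 [-48.351    6.3575   2.6732]
cover top 0.68 [ 0.8212 -1.633   3.1159]
cover scene 0.69 [ 3.0504  5.4926 -0.1269]
cover_fin top 0.86 [-7.0574 -1.3194 38.2591]
cover_fin scene 0.74 [-3.1785 -0.0565 36.1977]
19.6 [-0.8734  0.3437 -0.2893  0.8042  0.0484 -0.34  ] (array([-11.8, -65.9,   8.9]), np.float64(0.12), array([0.02, 0.05]))
force bay [ 1.  -1.8 -0.2] torque bay [-0.32  0.03 -0.01]
[[-11.8, 65.9, 9.0], [0.0, 0.01, 0.0]]
```

Emit:
{"op": "move_arm", "data": {
  "targets": [
    [[0,1.5,0],[0,0,0],1],
    [[0,3,0],[0,0,0],1],
    [[0,4,0],[0,0,0],1],
    [[0,4,0],[0,0,0],1]
  ]
}}

```text
clock: 20.1
tcp_pos: [0.4576, -0.393, 0.0876]
orientation: [0.069, 0.261, 0.963, -0.018]
wrist_force: [0.3, -2.6, 0.2]
finger_gap: 0.0001
grip_force: 0.9
```

Emit:
{"op": "move_arm", "data": {
  "targets": [
    [[0,1,0],[0,0,0],1],
    [[0,2,0],[0,0,0],1],
    [[0,3,0],[0,0,0],1],
    [[0,3,0],[0,0,0],1]
  ]
}}

```text
clock: 20.6
tcp_pos: [0.458, -0.3923, 0.0876]
orientation: [0.068, 0.262, 0.962, -0.02]
wrist_force: [-3.9, -8.3, -2.2]
finger_gap: 0.0001
grip_force: 3.9
```

Emit:
{"op": "move_arm", "data": {
  "targets": [
    [[0,-10,0],[0,0,0],1],
    [[0,-28,0],[0,0,0],1],
    [[0,-30,-50],[0,0,0],1],
    [[0,-45,-105],[0,0,0],1],
    [[0,-90,-130],[0,0,0],1]
  ]
}}

```text
clock: 21.22
tcp_pos: [0.3983, -0.4593, 0.22]
orientation: [0.071, 0.26, 0.963, -0.019]
wrist_force: [1.0, -0.8, -0.7]
finger_gap: 0.0001
grip_force: 0.0
```

```bash
sed -i 's/g4/g5/' b.py; python3 b.py; python3 -c "
from h import *
print(state()[2])"
```

```text
21.225 [ 0.3983 -0.4593  0.22  ] [  29.3078 -149.0341  155.4439]
cover_lip top 0.61 [-48.5213   1.6274   4.0101]
cover_lip scene 0.7 [-46.2351  -0.323   -1.2605]
cover top 0.74 [ 3.65   -3.1372  1.9094]
cover scene 0.82 [3.572  4.4933 0.2035]
cover_fin top 0.89 [-7.7419 -1.6828 43.506 ]
cover_fin scene 0.74 [-6.101  -2.7408 34.0848]
bolt_pin top 0.72 [  -8.9485 -123.586   -62.1595]
bolt_pin scene 0.5 [ 20.2992 -48.2401  35.1109]
{'clock': 21.725, 'joint_pos': array([-1.0216,  0.2711, -0.061 ,  1.1158,  0.0678, -0.4884]), 'qvel': array([-0.0005, -0.0017,  0.0079,  0.0001,  0.0008, -0.0011]), 'tau': array([ -0.1696, -46.5636,  30.7655,  -1.2011,   0.2224,  -0.0001]), 'tcp_pos': array([ 0.3977, -0.4577,  0.2151]), 'orientation': array([ 0.0679,  0.2608,  0.9628, -0.0174]), 'wrist_force': array([ 0.4562,  0.1544, -0.1402]), 'ft_torque': array([ 0.0035,  0.1065, -0.0052]), 'grip_force': 0.0, 'finger_gap': -0.0001862965118738555}
```

View pics/g5.png

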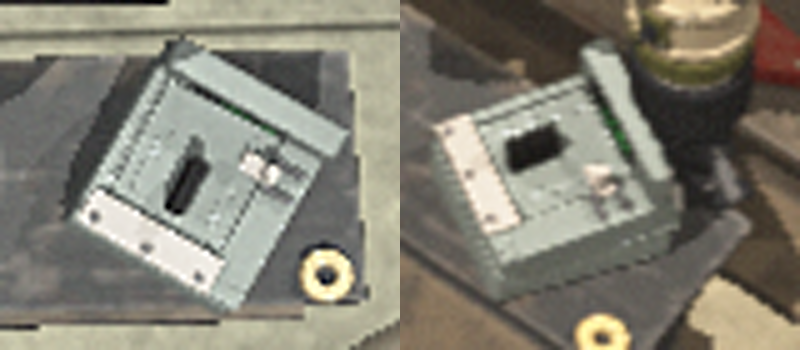

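Emit:
{"op": "move_arm", "data": {
  "targets": [
    [[0,30,20],[0,0,0],1],
    [[0,60,70],[0,0,0],1],
    [[0,62,128],[0,0,0],1],
    [[0,75,128],[0,0,0],1],
    [[0,84,128],[0,0,0],1]
  ]
}}

```text
clock: 22.35
tcp_pos: [0.4566, -0.3949, 0.0907]
orientation: [0.069, 0.261, 0.963, -0.018]
wrist_force: [0.5, 0.5, 0.1]
finger_gap: -0.0001
grip_force: 0.0
```

Emit:
{"op": "move_arm", "data": {
  "targets": [
    [[0,3,0],[0,0,0],1],
    [[0,6,0],[0,0,0],1],
    [[0,9,0],[0,0,0],1],
    [[0,9,0],[0,0,0],1]
  ]
}}

```text
clock: 22.85
tcp_pos: [0.4609, -0.3899, 0.092]
orientation: [0.07, 0.262, 0.962, -0.02]
wrist_force: [-2.5, -2.1, 6.0]
finger_gap: -0.0
grip_force: 3.6
```

```bash
python3 n.py 0 0 0 0 1|head -2; python3 -c "
from h import *
p=state()[0];print(B0.inv().apply(p-bp)*1000)"
```

```text
22.85 [-0.8574  0.3355 -0.2898  0.8061  0.0446 -0.3231] (array([ -9.7, -57.6,  12.9]), np.float64(0.36), array([-0.02, -0.14]))
force bay [-0.2 -3.1  6.1] torque bay [-0.55  0.2  -0.04]
[ 30.2086 -57.5426  26.0897]
```

Emit:
{"op": "move_arm", "data": {
  "targets": [
    [[0,-12,-1],[0,0,0],1],
    [[0,-25,0],[0,0,0],1],
    [[4,-26,8],[0,0,0],1],
    [[4,-26,8],[0,0,0],1]
  ]
}}

```text
clock: 23.35
tcp_pos: [0.4434, -0.4077, 0.0793]
orientation: [0.067, 0.262, 0.963, -0.017]
wrist_force: [0.5, -0.1, -0.4]
finger_gap: -0.0001
grip_force: 0.0
```

```bash
cat > c.py <<'E'
from h import *
p,r,s=state();print(s['clock'],B0.inv().apply(p-bp)*1000,B0.inv().apply(s['wrist_force']))
E
python3 c.py; python3 - <<'E'
from h import *
for i in range(3):
    k2=look('scene'); print([(round(d['confidence'],2),B0.inv().apply(np.array(d['centre'])-bp)*1000) for d in env.landmark_of('bolt_pin',k2)[:1]])
# pin: bright blob near expected projections
for y in(-65,-60,-55,-50,-45): print(y,proj(k2,bp+B0.apply([26,y,32.6])/1000),proj(k2,bp+B0.apply([26,y,12])/1000))
g=k2['pixels'][294:318:1,350:378].mean(2).astype(int); print(g)
E
```

```text
23.35 [ 22.3449 -81.7433  14.3029] [ 0.4454  0.1508 -0.4268]
[(0.5, array([-243.9214,  335.0063,  -30.7634]))]
[(0.33, array([-5.578 , -1.0479, 34.1121]))]
[]
-65 [[363.4106 302.3883]] [[363.3757 305.4072]]
-60 [[362.7833 301.2853]] [[362.7537 304.3082]]
-55 [[362.1582 300.186 ]] [[362.1339 303.2129]]
-50 [[361.5353 299.0906]] [[361.5162 302.1214]]
-45 [[360.9145 297.9989]] [[360.9005 301.0336]]
[[ 23  40  74 129 168 144  61  33  36  36  40  35  40  36  42  36  40  38
   37  35  39  31  30  35  44  84 116 120]
 [ 27  44 110 172 182 166 118  54  37  40  40  40  42  40  38  38  39  34
   33  36  37  38  35  35  68 109 119 121]
 [ 71  99 133 169 176 176 163 115  54  38  38  38  38  40  36  37  38  40
   38  38  35  34  36  59  96 113 117 115]
 [175 175 159 161 162 173 175 153  84  42  35  37  41  37  39  40  36  36
   39  38  34  34  50  84 110 113  99  66]
 [182 176 163 160 162 163 173 158 103  52  35  35  44  40  39  35  42  37
   40  38  39  36  70 106 112  96  64  56]
 [176 176 174 155 157 160 175 188 179 114  49  37  38  35  31  34  34  38
   38  35  34  34  61  88 106  95  69  56]
[... 1407 characters left out ...]
174 176 178 177 170 152 112  96  96  91  98  97 107 110 100  97  83  88
   87  70  66  80  84  78  63  54  55  53]
 [171 173 159 122  99  98  93  90  93  96  95  97  97 103 121 142 106  94
   88  81  82  84  86  77  60  52  54  51]
 [122  99  98  92  90  91  89  91  96  97  97  99 105 106 106 112 105  97
   86  91  84  83  82  76  53  53  56  53]
 [ 87  89  90  88  93  90  90  96  97 101 100 103 102 102 106 104 106  97
  104  98  81  82  79  63  56  55  55  53]
 [ 87  88  87  87  92  97  98 102 101 100 102 102 105 105 103 100  98  97
  108 111  76  71  79  56  56  56  56  51]
 [ 88  86  91  92 100 106 104 101 101 102 102 103 103  98  97  97  97  72
   67  75  87  85  80  67  88  90  79  57]]
```

Emit:
{"op": "move_arm", "data": {
  "targets": [
    [[-3,4,-2],[0,0,0],1],
    [[-3,10,-2],[0,0,0],1],
    [[-3,15,-2],[0,0,0],1],
    [[-3,19,-2],[0,0,0],1],
    [[-3,19,-2],[0,0,0],1]
  ]
}}

```text
clock: 24.28
tcp_pos: [0.4569, -0.3935, 0.0835]
orientation: [0.069, 0.261, 0.963, -0.018]
wrist_force: [-1.6, -0.7, -0.1]
finger_gap: -0.0003
grip_force: 0.3
```

```bash
python3 c.py
```

```text
24.275 [ 27.3261 -62.6618  17.8928] [-1.057  -1.4398  0.0454]
```

Emit:
{"op": "move_arm", "data": {
  "targets": [
    [[0,1,0],[0,0,0],1],
    [[0,2,0],[0,0,0],1],
    [[0,3.5,0],[0,0,0],1],
    [[0,3.5,0],[0,0,0],1]
  ]
}}

```text
clock: 24.78
tcp_pos: [0.4573, -0.3929, 0.0837]
orientation: [0.068, 0.262, 0.962, -0.02]
wrist_force: [-4.9, -8.4, -0.1]
finger_gap: -0.0001
grip_force: 4.6
```

```bash
python3 c.py
```

```text
24.775 [ 27.4118 -61.9638  18.0428] [ 0.0366 -9.724  -0.0574]
```

Emit:
{"op": "move_arm", "data": {
  "targets": [
    [[0,-10,0],[0,0,0],1],
    [[0,-26,-4],[0,0,0],1],
    [[0,-30,-55],[0,0,0],1],
    [[0,-45,-105],[0,0,0],1],
    [[0,-60,-130],[0,0,0],1]
  ]
}}

```text
clock: 25.4
tcp_pos: [0.4122, -0.4346, 0.2157]
orientation: [0.07, 0.261, 0.963, -0.019]
wrist_force: [-0.3, -0.0, -0.9]
finger_gap: 0.0001
grip_force: 0.0
```

```bash
python3 c.py; python3 - <<'E'
from h import *
for i in range(2):
    for n in('top','scene'):
        k=look(n); print(n,[(t,round(d['confidence'],2),(B0.inv().apply(np.array(d['centre'])-bp)*1000).round(1)) for t in('cover','cover_lip','bolt_pin') for d in env.landmark_of(t,k)[:1]])
E
```

```text
25.4 [  28.1911 -120.7538  151.2344] [-0.3525 -0.1525 -0.8335]
top [('cover', 0.92, array([ 1.4, -4.9,  2.3])), ('cover_lip', 0.93, array([-51.8,   5. ,   4. ])), ('bolt_pin', 0.48, array([ 23.8, -43.1,  33.9]))]
scene [('cover', 0.93, array([ 1. ,  3.9, -2.1])), ('cover_lip', 0.96, array([-46.7,  -0.7,  -1.5])), ('bolt_pin', 0.48, array([ 24.7, -46.5,  35.4]))]
top [('cover', 0.69, array([ 0.6, -5.4,  2. ])), ('bolt_pin', 0.6, array([ 25.6, -42.6,  30.4]))]
scene [('cover', 0.89, array([ 3.4,  1.5, -1.9])), ('cover_lip', 0.84, array([-47.2,   0.7,  -2.5])), ('bolt_pin', 0.72, array([ 3.9,  5.1, -2. ]))]
```

Pin at y ≈ -45: home. Handing in.

```bash
python3 -c "
from workcell import env
print(env.hand_in())"
```

```text
the job is handed in; nothing more can be done
None
```

I handed the job in at about 26 s of the 61 s allowed, and the hand-in gave no verdict. By my measurements the lip is under the ledge and the cover lies flat in its seat. The bolt is pushed against its stop over the cover (pin at about y = -45 mm), and the arm is clear of everything.

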